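# Open up the spice rack by one hole and add a jar

### The job

The wooden spice rack is set for three jars. Pull its T-handled locking pin out of the rail against the catch, slide the steel end stop out to the next hole, and push the pin fully home there. Then stand the loose spice jar upright in the space this makes beside the other three, without knocking over or shifting the things around.

Things in the scene. Friction and masses are not known exactly. Their poses are not given: they have to be found in the camera images.
- rack: light wooden spice rack, 130 x 278 x 80 mm, fixed. Origin on the worktop, z up, x from the rail (front) to the back, y along the row to its closed end, nearest the robot. Jar channel: x -10 to +42 mm, floor 10 mm up, closed end y +140, back board 60 mm high, front lip 30 mm. In front a steel rail along y, 8 mm thick, slopes 40 degrees down to -x; middle line of its top at x -42, z 55
- end_stop (a joint): steel end stop on the rail; slides with 3 N friction. 0 at the start, grows as it moves along rack -y, away from the jars and the robot; 0.052 m = next hole. It has a 50 x 50 mm saddle on the rail with a guide collar (29 mm across, 29 mm above the rail) and an upright plate, 5 mm thick, across the channel (top 97 mm above the worktop) whose jar-side face is at rack y = -0.001 m minus this value
- stop_mouth (a point): centre of the mouth of the end stop's guide collar, where the pin's flange rests when the pin is home; moves with the stop. Its z axis points outward along the pin's axis, 40 degrees from vertical, leaning to rack -x. The bore is 15.6 mm
- hole_next (a point): centre, on the rail's top face, of the hole the stop is to be pinned in: 52 mm along rack -y from the hole it starts in (15.6 mm round; the rail has three, 52 mm apart, at rack y +26, -26, -78 mm; the stop starts at -26)
- pin: steel quick-release pin with black T-handle. Origin: middle of its flange's underside; z outward along its axis (40 degrees from vertical, leaning to rack -x); y along the T-bar, parallel to the rail. T-bar 90 mm long (y), 14 mm thick (x), 20 mm tall (z), centre at z +26 mm, on a 17 mm stem above the 25 mm wide, 5 mm thick flange. Takes about 10 N to pull past the catch, 5 N to push home
- pin_tip (a point): tip of the pin's shaft, 53 mm below the flange. The shaft is 14 mm thick, tapered over its last 7 mm; two spring balls near the tip stand 2.5 mm proud and catch behind the rail. Drawn 25 mm the pin is clear of the rail; drawn 25 to 40 mm it is still guided in the collar, so the stop can be slid along by the held pin; drawn 53 mm it is out altogether
- jar_new: the loose spice jar, on the worktop left or right of the rack: 45 mm thick, 106 mm high, clear with a red cap (top 21 mm), about 0.11 kg, like the three in the rack. Origin: centre of its underside, z up
- jar_1: spice jar in the rack, at the rack's closed end (nearest the robot); 45 mm thick, 106 mm high; origin: centre of its underside
- jar_2: spice jar in the rack, the middle one; 45 mm thick, 106 mm high; origin: centre of its underside
- jar_3: spice jar in the rack, the one next to the end stop; 45 mm thick, 106 mm high; origin: centre of its underside
- pepper_mill: bystander: turned wooden pepper mill, 58 mm thick, 170 mm high, on the other side of the rack from the loose jar; origin: centre of its underside
- mug: bystander: white mug with a leaf pattern, 92 mm across, 95 mm high, behind the rack; origin: centre of its underside
- lemon: bystander: lemon, 78 x 55 mm, to the left of the rack; origin: its underside
Mind the look-alikes: they are no part of the job. What is shaped like the jar_2 but turquoise is not meant. What is shaped like the jar_1 but purple is not meant.

How it is judged:
By the outcome, as a careful person would: the job done as asked, in the order asked, and still so for the second after the job is handed in, with the robot touching nothing.
It also fails if it takes over 61 s, if anything falls off the work surface, if the arm or the gripper's body presses on something with over 40 N, if the wrist force passes 120 N, or if a joint passes its speed limit or range.

### The arm

A 6-joint arm with a two-finger parallel gripper is mounted at the origin on a cart in front of the work surface, level with it; the furniture and walls round the work are solid. World frame = base frame: x ahead of the robot, y to its left, z up, the work surface at z = 0. Lengths are in m, angles in rad, forces in N, time in s.
With the tool pointing down it reaches from about 0.375 to 0.975 m from the base axis. Payload 3.8 kg.
Tool frame: the origin (TCP) lies midway between the tips of the shut fingers; the grasp point (between the pads) lies 19 mm behind it; z points along the fingers, y is the line along which they close (so a half turn about z gives the same grasp; the last joint's range is limited). The gripper opens to 85 mm and grips with 20 to 120 N. Pads are 22 mm wide; open, the fingers measure 114 mm over their backs; the gripper's body (76 mm by 85 mm) begins 54 mm behind the grasp point. The pads swing forward as they close: fully open they stand 13 mm farther back than shut.
Start: joints at [-1.351, 0.264, 1.604, -0, 1.274, -0.037], TCP at [0.171, -0.653, 0.231] pointing down, gripper open.
Joint ranges: [-2.63, 2.63], [-0.94, 2.18], [0.31, 2.57], [-1.31, 4.45], [0, 2.66], [-2.55, 2.55]. Speed limits (rad/s): [2.57, 2.57, 3.14, 3.14, 3.14, 3.14].

### API

Orientations are given as a rotation vector (axis times angle).
In Python, from workcell import bot gives the robot as it stands.
- The arm moves only by the tool step_arm, never from a script. Its argument "motion" is a list of rows, each a list of 5 numbers: the finger opening in cm, from 0 to 8.54, then the shift along the tool's x, y, z in cm, then the turn about the tool's z in degrees. In form: [[claw, dx, dy, dz, twist], ...]. A call has 1 to 20 rows; each row is the pose to reach, as a shift and turn from the pose commanded when the call began, along the tool's axes at that moment; what a row does not reach only later rows make up. A row lasts 1/10 s, in which the tool goes at most 50 mm and 8.59 degrees, less where a joint would pass 70% of its speed; a pose out of reach is approached as far as the arm can. A call with a gripper value outside its range is refused whole. The fingers move at their own pace and stop on an object; "force" is the grip in N (left out, the last holds). Time passes only in rows, so rows that repeat a pose let the fingers close. It gives the time, the measured TCP pose, the force, the opening and the grip force at its end, in the units of the state.
- bot.read_state(): the state, without advancing time (a new reading comes with each control period).
- bot.read_camera(name): name is "scene" or "top" or "wrist"; returns (picture, depth): 384x512x3 uint8, red, green, blue; 384x512 float32, m along the optical axis (not along the pixel's ray), 0 where there is no reading.
- bot.calibration(name): a dict with "mtx" (3x3 intrinsics, pixels), "origin" and "orientation" of the camera in the world; the wrist camera has in their place "T_tool_cam" (4x4, takes a point from camera to tool coordinates, whose origin is the TCP and whose axes are the flange's). Camera axes: x right, y up, looking along -z (the intrinsics and any distortion apply to the point x, -y, -z); pixel columns grow to the right and rows downward; lengths in m; the calibration is good to about 2 mm. The wrist camera is an equidistant fisheye: a pixel r from the principal point sees the ray r / f radians off the axis. A picture is of the moment at which its call begins: read the wrist's pose just before it. calibration takes no time and is no camera call.
- bot.finish_job(): hands the job in; it is judged then, once.
The state is a dict: "time": time; "q": joint angles; "joint_vel": joint speeds; "joint_torque": joint torques, N m; "tool_pos": TCP position; "tcp_rot": TCP orientation; "wrist_force": force on the tool from outside, world axes, zero at the start; "torque": the same for the moment, N m; "width": opening from 0.0 (shut) to 1.0 (fully open); "grip_force": force on a finger pad.
Only numpy, scipy, OpenCV 4.12 (cv2) and the standard library are available. Lean on these libraries where they do the work, as an engineer would, in place of code of your own. Each camera call takes 0.05 s, during which the arm holds its last target. There are 200 camera calls.

## Working session

There is one attempt and no reset: what is moved stays moved. The work goes in short steps, Python scripts to look and compute and a tool call to move; the robot and the scene stay as the last step left them, time stands still between calls to the robot, and variables do not carry over. Pictures are saved under pics/ and viewed, at most 12 in all, crops included, and the job is handed in when it is done.

Besides the shell and the picture viewer there is one more tool, called by a JSON object that holds its "op" and its "data". step_arm: Moves the arm, as the interface text tells. Its arguments: {"type":"object","properties":{"motion":{"type":"array","items":{"type":"array","items":{"type":"number"}}},"force":{"type":"number"}},"required":["motion"]}

```bash
mkdir -p pics; ls; cat > h.py <<'E'
import numpy as np, cv2
from scipy.spatial.transform import Rotation as R
from workcell import bot
def cam(n):
    c=bot.calibration(n); K=np.array(c["mtx"])
    o=np.array(c["origin"]); q=np.array(c["orientation"])
    M=R.from_rotvec(q).as_matrix() if q.shape==(3,) else q
    return K,o,M,c
def pts(depth,K,o,M):
    v,u=np.mgrid[:depth.shape[0],:depth.shape[1]]
    d=depth
    P=np.stack([(u-K[0,2])/K[0,0]*d,-(v-K[1,2])/K[1,1]*d,-d],-1)
    return P@M.T+o
E
python3 - <<'E'
from h import *
print(bot.read_state())
for n in("scene","top","wrist"):
    print(n,bot.calibration(n))
    im,d=bot.read_camera(n); np.savez(f"{n}0.npz",im=im,d=d)
    cv2.imwrite(f"pics/{n}0.png",im[...,::-1])
a=np.hstack([cv2.imread("pics/scene0.png"),cv2.imread("pics/top0.png")])
E
```

```text
pics
{'time': 0.0, 'q': array([-1.35090519e+00,  2.64792575e-01,  1.60540728e+00,  2.90721760e-05,
        1.27370687e+00, -3.68883318e-02]), 'joint_vel': array([ 0.00027012,  0.00041025,  0.00073149,  0.00098846, -0.00113687,
       -0.0002584 ]), 'joint_torque': array([ 1.55383568e-04, -5.15110230e+01, -3.67316866e+01, -2.90511280e-04,
        1.29021736e-02, -1.50772757e-05]), 'tool_pos': array([ 0.17127895, -0.65213134,  0.22991751]), 'tcp_rot': array([-3.11344908e+00, -4.01932355e-01,  2.88457538e-04]), 'wrist_force': array([ 0.61767774, -0.3896689 , -0.46926005]), 'torque': array([-0.0249546 ,  0.01018342, -0.00618743]), 'grip_force': 0.0, 'width': 0.9962678605887485}
scene {'mtx': array([[398.22612225,   0.        , 255.073001  ],
       [  0.        , 398.22612225, 186.79870219],
       [  0.        ,   0.        ,   1.        ]]), 'origin': array([-0.35655134,  0.72993657,  0.59799435]), 'orientation': array([ 0.58791569, -1.25868786, -1.93232428])}
top {'mtx': array([[376.38675892,   0.        , 256.50585231],
       [  0.        , 376.38675892, 192.77592038],
       [  0.        ,   0.        ,   1.        ]]), 'origin': array([0.4560345 , 0.00139286, 1.19415166]), 'orientation': array([ 0.07787369, -0.02867007, -1.542578  ])}
wrist {'mtx': array([[297.31863964,   0.        , 261.65336859],
       [  0.        , 297.31863964, 193.48078158],
       [  0.        ,   0.        ,   1.        ]]), 'T_tool_cam': array([[ 1.27090104e-03,  9.45219257e-01,  3.26433670e-01,
         8.38441525e-02],
       [ 9.99999191e-01, -1.21724323e-03, -3.68645384e-04,
        -4.56507520e-04],
       [ 4.88984599e-05,  3.26433875e-01, -9.45220039e-01,
        -1.41533701e-01],
       [ 0.00000000e+00,  0.00000000e+00,  0.00000000e+00,
         1.00000000e+00]])}
```

View pics/scene0.png

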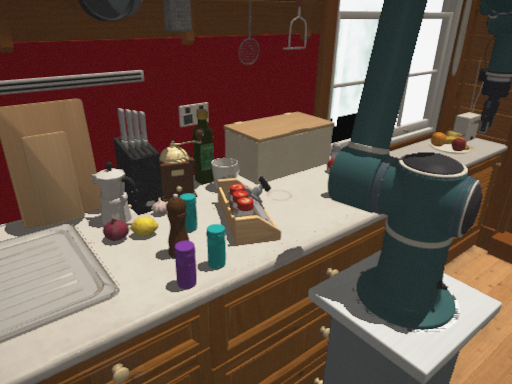

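View pics/top0.png

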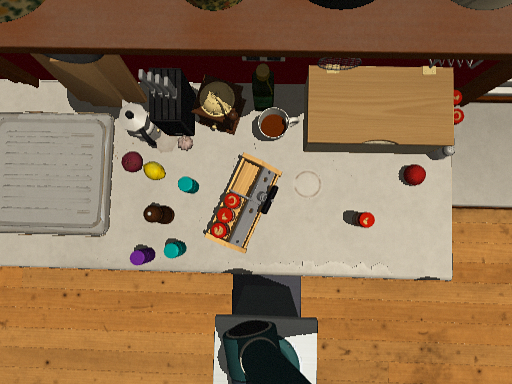

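The top view shows the rack at about (243,203), rail on its right with the T-handle at (268,199). The caps are at (232,200), (225,215) and (218,230), and the loose jar is at (366,220). I'll measure these next.

```bash
python3 - <<'E'
from h import *
z=np.load("top0.npz"); im=z["im"]; d=z["d"]; K,o,M,_=cam("top")
P=pts(d,K,o,M)
print("table z", np.median(P[170:240,300:340,2]))
hsv=cv2.cvtColor(im,cv2.COLOR_RGB2HSV)
red=(((hsv[...,0]<6)|(hsv[...,0]>174))&(hsv[...,1]>150)&(hsv[...,2]>90)).astype(np.uint8)
red[:150]=0; red[250:]=0
for c in cv2.findContours(red,cv2.RETR_EXTERNAL,cv2.CHAIN_APPROX_NONE)[0]:
    if cv2.contourArea(c)<40: continue
    (u,v),r=cv2.minEnclosingCircle(c)
    m=np.zeros_like(red);cv2.drawContours(m,[c],-1,1,-1)
    q=P[m>0]; print("red",u,v,r,"zmed",np.median(q[:,2]),"top pts", np.mean(q[q[:,2]>q[:,2].max()-.02],0), len(q))
# T handle: dark, z>0.06
dark=((hsv[...,2]<60)).astype(np.uint8); dark[:180]=0;dark[222:]=0;dark[:,:255]=0;dark[:,285:]=0
q=P[(dark>0)&(P[...,2]>.08)]; print("T",len(q),q.mean(0)); 
c=q[:,:2]-q[:,:2].mean(0); w,V=np.linalg.eigh(c.T@c); print(V[:,1],np.ptp(c@V[:,1]),np.ptp(c@V[:,0]),np.percentile(q[:,2],[5,50,95]))
cr=im[140:260,190:300]; cv2.imwrite("pics/topcrop.png",cv2.resize(cr,(0,0),fx=5,fy=5,interpolation=cv2.INTER_CUBIC)[...,::-1])
# rack points
w=P[150:255,200:285].reshape(-1,3); s=w[w[:,2]>.03]; print(cv2.minAreaRect((s[:,:2]*1000).astype(np.float32)))
E
```

```text
table z 0.0011687324435584179
red 366.3999938964844 219.39999389648438 7.766702651977539 zmed 0.10735738749638912 top pts [ 0.46179498 -0.27967405  0.10737033] 181
red 224.5 215.0 23.585052490234375 zmed 0.11745671133202629 top pts [0.4560345  0.00139286 1.19415166] 572
red 416.5 174.05555725097656 9.06944751739502 zmed 0.05239471197344958 top pts [ 0.6026426  -0.44367588  0.05182187] 229
red 131.5 161.0 8.139510154724121 zmed 0.052285373750926345 top pts [0.62360389 0.42813768 0.05648589] 153
T 192 [5.11685355e-01 2.45304963e-04 1.08732414e-01]
[-0.9226738   0.38558146] 0.09545243037010295 0.04376758976064879 [0.09573248 0.10374347 0.10892645]
((497.2085266113281, 65.92414093017578), (150.99755859375, 278.3221130371094), 66.95716857910156)
```

View pics/topcrop.png

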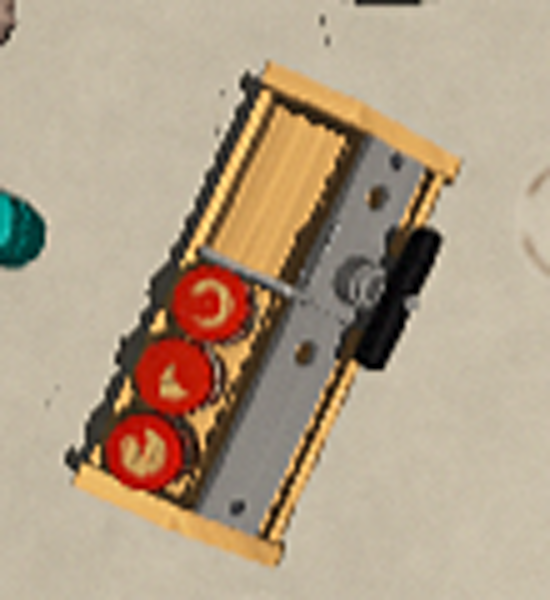

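```bash
cat >> h.py <<'E'
def onplane(u,v,zz,K,o,M):
    r=np.array([(u-K[0,2])/K[0,0],-(v-K[1,2])/K[1,1],-1.])@M.T
    return o+r*(zz-o[2])/r[2]
E
python3 - <<'E'
from h import *
z=np.load("top0.npz"); im=z["im"]; d=z["d"]; K,o,M,_=cam("top")
hsv=cv2.cvtColor(im,cv2.COLOR_RGB2HSV)
ry=np.array([-.9203,.3913]); rx=np.array([.3913,.9203])
red=(((hsv[...,0]<6)|(hsv[...,0]>174))&(hsv[...,1]>150)&(hsv[...,2]>120)).astype(np.uint8)
caps=[]
g=cv2.resize(im[140:260,190:300],(0,0),fx=5,fy=5,interpolation=cv2.INTER_CUBIC)
# cap centres read from the 5x crop picture
for (a,b) in [(211,302),(176,376),(144,451)]:
    u,v=190+(a+.5)/5-.5,140+(b+.5)/5-.5
    p=onplane(u,v,.116,K,o,M); caps.append(p); print("cap",p)
caps=np.array(caps); e=caps[2]-caps[0]; print("dir",e[:2]/np.linalg.norm(e[:2]), np.linalg.norm(np.diff(caps,axis=0),axis=1))
P=pts(d,K,o,M)
w=P[150:255,200:285].reshape(-1,3); s=w[(w[:,2]>.03)&(w[:,2]<.09)]
y=s[:,:2]@ry; x=s[:,:2]@rx; print("y range",np.percentile(y,[0,.2,99.8,100]),"x",np.percentile(x,[0,.2,99.8,100]))
print("caps rack xy",caps[:,:2]@rx,caps[:,:2]@ry)
# holes on rail (crop): between holes
for n,(a,b),zz in [("hole+26",(304,352),.055),("hole-78",(377,197),.055),("endscrewA",(397,161),.055),("endscrewB",(237,508),.055)]:
    p=onplane(190+(a+.5)/5-.5,140+(b+.5)/5-.5,zz,K,o,M); print(n,p,p[:2]@rx,p[:2]@ry)
q=w[w[:,2]>.0]; 
dark=((hsv[...,2]<60)).astype(np.uint8); dark[:180]=0;dark[222:]=0;dark[:,:262]=0;dark[:,285:]=0
q=P[(dark>0)&(P[...,2]>.085)]; print("T x",np.percentile(q[:,:2]@rx,[1,50,99]),"y",np.percentile(q[:,:2]@ry,[1,99]))
E
```

```text
cap [0.50642261 0.10679455 0.116     ]
cap [0.4634057 0.1255144 0.116    ]
cap [0.42005243 0.14241183 0.116     ]
dir [-0.92447792  0.38123559] [0.04691362 0.04652987]
y range [-0.57095774 -0.57043319 -0.29320668 -0.29261739] x [0.20201074 0.20422145 0.33036161 0.33073476]
caps rack xy [0.29644619 0.29684155 0.29542812] [-0.42427202 -0.37735848 -0.3308485 ]
hole+26 [0.48050967 0.05533646 0.055     ] 0.23894957402246988 -0.42055988908482694
hole-78 [0.575888   0.01370443 0.055     ] 0.23795716453492347 -0.5246271801783728
endscrewA [0.59820839 0.00212949 0.055     ] 0.23603871607296026 -0.549697915818821
endscrewB [0.38548872 0.09295786 0.055     ] 0.23639085612643354 -0.3183908593619194
T x [0.19087385 0.20013582 0.20971726] y [-0.51351696 -0.42886971]
```

{"op": "step_arm", "data": {"motion": [[6,49.8,-54.5,2,37.7],[6,49.8,-54.5,2,37.7],[6,49.8,-54.5,2,37.7],[6,49.8,-54.5,2,37.7],[6,49.8,-54.5,2,37.7],[6,49.8,-54.5,2,37.7],[6,49.8,-54.5,2,37.7],[6,49.8,-54.5,2,37.7],[6,49.8,-54.5,2,37.7],[6,49.8,-54.5,2,37.7],[6,49.8,-54.5,2,37.7],[6,49.8,-54.5,2,37.7],[6,49.8,-54.5,2,37.7],[6,49.8,-54.5,2,37.7],[6,49.8,-54.5,2,37.7],[6,49.8,-54.5,2,37.7],[6,49.8,-54.5,2,37.7],[6,49.8,-54.5,2,37.7],[6,49.8,-54.5,2,37.7],[6,49.8,-54.5,2,37.7]]}}

```text
time: 2.15
tool_pos: [0.5143, -0.0004, 0.2114]
tcp_rot: [3.078, -0.629, 0.0]
wrist_force: [-0.6, 0.7, -0.3]
width: 0.7
grip_force: 0.0
```

```bash
cat >> h.py <<'E'
ry=np.array([-.9203,.3913]); rx=np.array([.3913,.9203]); O=.2805*rx-.4466*ry
def torack(p): p=np.asarray(p,float); q=p[...,:2]-O; return np.stack([q@rx,q@ry,p[...,2]],-1)
def toworld(x,y,z): return np.array([*(O+x*rx+y*ry),z])
def wcam():
    s=bot.read_state(); im,d=bot.read_camera("wrist"); c=bot.calibration("wrist")
    T=np.eye(4);T[:3,:3]=R.from_rotvec(s["tcp_rot"]).as_matrix();T[:3,3]=s["tool_pos"]
    W=T@np.array(c["T_tool_cam"]); return s,im,d,np.array(c["mtx"]),W
def wray(u,v,K):
    x=(u-K[0,2])/K[0,0]; y=-(v-K[1,2])/K[1,1]; r=np.hypot(x,y); k=np.where(r>1e-9,np.sin(r)/np.maximum(r,1e-9),1)
    return np.stack([x*k,y*k,-np.cos(r)],-1)
def wpts(d,K,W):
    v,u=np.mgrid[:d.shape[0],:d.shape[1]]; r=wray(u,v,K); r=r/(-r[...,2:])*d[...,None]
    return r@W[:3,:3].T+W[:3,3]
def wplane(u,v,z,K,W):
    r=W[:3,:3]@wray(u,v,K); return W[:3,3]+r*(z-W[2,3])/r[2]
def wproj(p,K,W):
    c=W[:3,:3].T@(np.asarray(p)-W[:3,3]); th=np.arctan2(np.hypot(c[0],c[1]),-c[2]); ph=np.array([c[0],-c[1]])/np.hypot(c[0],c[1])
    return K[:2,2]+K[0,0]*th*ph
def st():
    s=bot.read_state(); print(round(s["time"],2),"tcp",s["tool_pos"].round(4),"rack",torack(s["tool_pos"]).round(4),"rot",s["tcp_rot"].round(4),"F",s["wrist_force"].round(1),"w",round(s["width"],3),"grip",round(s["grip_force"],1)); return s
E
python3 - <<'E'
from h import *
st()
s,im,d,K,W=wcam()
for p in [(-.0773,-.026,.0971),(-.042,.026,.055),(-.042,-.078,.055)]: print(p,wproj(toworld(*p),K,W).round(1))
P=torack(wpts(d,K,W))
m=(im.max(-1)<55)&(P[...,2]>.08)&(P[...,2]<.12)&(abs(P[...,0]+.077)<.04)&(abs(P[...,1]+.026)<.06)&(d>0)
q=P[m]; print(len(q),np.percentile(q,[1,50,99],axis=0).round(4))
np.savez("w1.npz",im=im,d=d,W=W)
cv2.imwrite("pics/w1.png",im[...,::-1])
E
```

```text
2.15 tcp [ 5.143e-01 -4.000e-04  2.114e-01] rack [-0.0797 -0.0269  0.2114] rot [ 3.0779e+00 -6.2890e-01  2.0000e-04] F [-0.6  0.7 -0.3] w 0.7 grip 0.0
(-0.0773, -0.026, 0.0971) [259.1 189.5]
(-0.042, 0.026, 0.055) [227.6 222.2]
(-0.042, -0.078, 0.055) [224.2 127.3]
2061 [[-0.0905 -0.0694  0.0815]
 [-0.08   -0.03    0.1022]
 [-0.0515  0.0152  0.1059]]
```

View pics/w1.png

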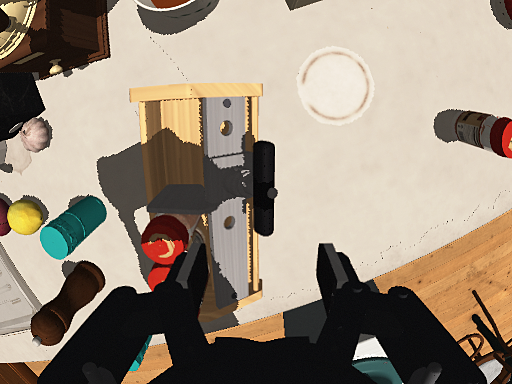

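Wrist view: the T-bar spans (254–274, 141–236), rail holes are at (226,128) and (229,222), and the loose jar is at (485,130). The bar sits a few mm to −x of my prediction, so I'll measure its edges.

```bash
python3 - <<'E'
from h import *
z=np.load("w1.npz"); im,d,W=z["im"],z["d"],z["W"]; K=np.array(bot.calibration("wrist")["mtx"])
P=torack(wpts(d,K,W))
for r in (155,165,210,225):
    print(r,[(c,im[r,c].max(),*(P[r,c]*1000).round(0).astype(int)) for c in range(250,279,2)])
for v in(140,142,144,232,234,236,238): print(v,(P[v,264]*1000).round(0),im[v,264])
E
```

```text
155 [(250, np.uint8(56), np.int64(-67), np.int64(-47), np.int64(45)), (252, np.uint8(50), np.int64(-69), np.int64(-47), np.int64(44)), (254, np.uint8(14), np.int64(-73), np.int64(-58), np.int64(96)), (256, np.uint8(14), np.int64(-75), np.int64(-58), np.int64(97)), (258, np.uint8(17), np.int64(-76), np.int64(-59), np.int64(101)), (260, np.uint8(17), np.int64(-78), np.int64(-59), np.int64(102)), (262, np.uint8(21), np.int64(-80), np.int64(-59), np.int64(104)), (264, np.uint8(27), np.int64(-82), np.int64(-60), np.int64(106)), (266, np.uint8(32), np.int64(-83), np.int64(-59), np.int64(105)), (268, np.uint8(27), np.int64(-85), np.int64(-59), np.int64(104)), (270, np.uint8(22), np.int64(-87), np.int64(-59), np.int64(103)), (272, np.uint8(22), np.int64(-89), np.int64(-59), np.int64(102)), (274, np.uint8(0), np.int64(-90), np.int64(-58), np.int64(98)), (276, np.uint8(237), np.int64(-97), np.int64(-38), np.int64(0)), (278, np.uint8(229), np.int64(-100), np.int64(-38), np.int64(-2))]
165 [(250, np.uint8(57), np.int64(-67), np.int64(-37), np.int64(47)), (252, np.uint8(49), np.int64(-69), np.int
[... 2352 characters left out ...]
4(6), np.int64(105)), (266, np.uint8(25), np.int64(-84), np.int64(6), np.int64(105)), (268, np.uint8(27), np.int64(-86), np.int64(7), np.int64(103)), (270, np.uint8(22), np.int64(-87), np.int64(7), np.int64(102)), (272, np.uint8(7), np.int64(-89), np.int64(8), np.int64(101)), (274, np.uint8(253), np.int64(-96), np.int64(55), np.int64(0)), (276, np.uint8(230), np.int64(-99), np.int64(55), np.int64(-1)), (278, np.uint8(229), np.int64(-101), np.int64(55), np.int64(0))]
140 [-82. -56.  -0.] [204 190 172]
142 [-82. -70.  99.] [2 1 4]
144 [-82. -69. 103.] [17 17 17]
232 [-82.  13. 106.] [25 24 25]
234 [-82.  15. 105.] [14 13 17]
236 [-82.  18. 103.] [147 135 122]
238 [-83.  74.  -0.] [230 218 201]
```

{"op": "step_arm", "data": {"motion": [[4.5,0,0.1,5,0],[4.5,0,0.1,9,0],[4.5,0,0.1,10.8,0],[4.5,0,0.1,11.6,0],[4.5,0,0.1,11.6,0]]}}

```text
time: 2.7
tool_pos: [0.5135, -0.0006, 0.0944]
tcp_rot: [3.078, -0.627, -0.003]
wrist_force: [-0.6, 0.6, 0.6]
width: 0.524
grip_force: 0.0
```

```bash
python3 - <<'E'
from h import *
st()
s,im,d,K,W=wcam()
cv2.imwrite("pics/w2.png",im[...,::-1]); print(s["tcp_rot"])
E
```

```text
2.7 tcp [ 0.5135 -0.0006  0.0944] rack [-0.0801 -0.0262  0.0944] rot [ 3.078  -0.6272 -0.0032] F [-0.6  0.6  0.6] w 0.524 grip 0.0
[ 3.07803237 -0.62719358 -0.00315539]
```

View pics/w2.png

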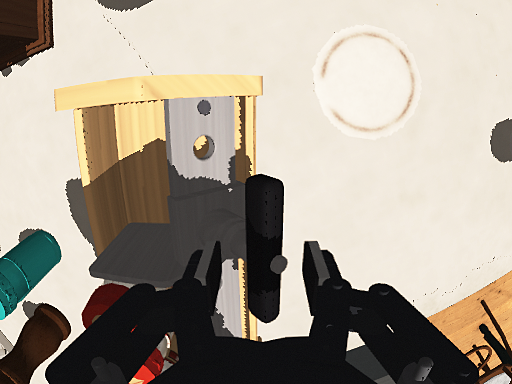

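The fingers straddle the T-bar (x 247–283, rows 175–320) with tips at (217,243) and (305,243), well centred. Next I lower a little and grip.

{"op": "step_arm", "data": {"motion": [[4.5,0,0,0.5,0],[3,0,0,0.5,0],[1,0,0,0.5,0],[1,0,0,0.5,0],[1,0,0,0.5,0],[1,0,0,0.5,0],[1,0,0,0.5,0]], "force": 80}}

```text
time: 3.45
tool_pos: [0.5151, -0.0014, 0.0927]
tcp_rot: [3.077, -0.625, 0.003]
wrist_force: [-4.2, -5.0, 8.9]
width: 0.219
grip_force: 93.5
```

{"op": "step_arm", "data": {"motion": [[1,0,0.2,-0.4,0],[1,0,0.4,-0.6,0],[1,0,0.6,-0.8,0],[1,0,0.8,-1.0,0],[1,0,1.0,-1.2,0],[1,0,1.0,-1.2,0]], "force": 90}}

```text
time: 4.05
tool_pos: [0.5118, -0.0081, 0.1036]
tcp_rot: [-3.075, 0.626, -0.005]
wrist_force: [1.4, 4.7, 1.0]
width: 0.207
grip_force: 102.1
```

{"op": "step_arm", "data": {"motion": [[1,0,0.3,-0.4,0],[1,0,0.6,-0.7,0],[1,0,0.9,-1.0,0],[1,0,1.1,-1.3,0],[1,0,1.1,-1.3,0]]}}

```text
time: 4.55
tool_pos: [0.5075, -0.0183, 0.1166]
tcp_rot: [-3.075, 0.626, -0.005]
wrist_force: [1.7, 5.3, 1.2]
width: 0.21
grip_force: 102.4
```

```bash
python3 - <<'E'
from h import *
st()
s,im,d,K,W=wcam()
np.savez("w3.npz",im=im,d=d,W=W)
t,dt=bot.read_camera("scene")
a=np.hstack([cv2.resize(im[130:384,120:380],(400,390)),cv2.resize(t[160:260,200:300],(390,390),interpolation=cv2.INTER_CUBIC)])
cv2.imwrite("pics/w3.png",a[...,::-1])
E
```

```text
4.55 tcp [ 0.5075 -0.0183  0.1166] rack [-0.0987 -0.0276  0.1166] rot [-3.0754  0.6264 -0.0046] F [1.7 5.3 1.2] w 0.21 grip 102.4
```

View pics/w3.png

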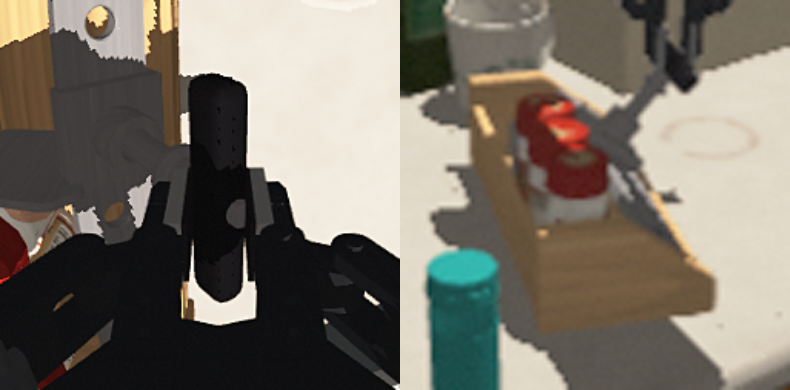

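The scene view shows the pin drawn, still held, with its shaft in the collar. Drawn length is about 30 mm from the TCP travel, so I'll start the slide.

{"op": "step_arm", "data": {"motion": [[1,0.4,0,0,0],[1,0.8,0,0,0],[1,1.2,0,0,0],[1,1.6,0,0,0],[1,2.0,0,0,0],[1,2.0,0,0,0]]}}

```text
time: 5.25
tool_pos: [0.5256, -0.026, 0.1164]
tcp_rot: [-3.076, 0.626, -0.002]
wrist_force: [0.1, 5.0, 3.2]
width: 0.212
grip_force: 103.7
```

```bash
python3 - <<'E'
from h import *
st()
z=np.load("w3.npz"); K=np.array(bot.calibration("wrist")["mtx"]); im,d,W=z["im"],z["d"],z["W"]
P=torack(wpts(d,K,W)); m=(im.max(-1)<60)&(P[...,1]<-.05)&(P[...,1]>-.075)&(P[...,2]>.1)&(abs(P[...,0]+.098)<.03)
print("T far end",np.percentile(P[m],[2,50,98],axis=0))
E
```

```text
5.25 tcp [ 0.5256 -0.026   0.1164] rack [-0.0988 -0.0473  0.1164] rot [-3.0757e+00  6.2610e-01 -2.3000e-03] F [0.1 5.  3.2] w 0.212 grip 103.7
T far end [[-0.1072013  -0.07030946  0.11705469]
 [-0.09838521 -0.06155277  0.12652442]
 [-0.08939247 -0.05048791  0.1299499 ]]
```

{"op": "step_arm", "data": {"motion": [[1,0.5,0,0,0],[1,1.0,0,0,0],[1,1.5,0,0,0],[1,2.0,0,0,0],[1,2.5,0,0,0],[1,2.9,0,0,0],[1,3.2,0,0,0],[1,3.2,0,0,0]]}}

```text
time: 6.05
tool_pos: [0.555, -0.0386, 0.1164]
tcp_rot: [-3.076, 0.626, -0.002]
wrist_force: [0.2, 4.8, 3.6]
width: 0.209
grip_force: 103.9
```

```bash
python3 - <<'E'
from h import *
st()
s,im,d,K,W=wcam()
t,dt=bot.read_camera("top"); np.savez("t4.npz",im=t,d=dt)
a=np.hstack([im[40:384,90:434],cv2.resize(t[140:260,190:300],(390,344),interpolation=cv2.INTER_CUBIC)])
cv2.imwrite("pics/w4.png",a[...,::-1])
K2,o,M,_=cam("top"); P=torack(pts(dt,K2,o,M))
m=(abs(P[...,2]-.09)<.012)&(P[...,0]>-.005)&(P[...,0]<.045)&(P[...,1]<-.03)&(P[...,1]>-.1)
q=P[m]; print("plate top",len(q),np.percentile(q,[5,50,95],axis=0))
E
```

```text
6.05 tcp [ 0.555  -0.0386  0.1164] rack [-0.0989 -0.0792  0.1164] rot [-3.076e+00  6.260e-01 -2.100e-03] F [0.2 4.8 3.6] w 0.209 grip 103.9
plate top 30 [[-0.00261201 -0.05625465  0.08364879]
 [ 0.01532666 -0.05364569  0.09439186]
 [ 0.03536725 -0.05166672  0.09716027]]
```

View pics/w4.png

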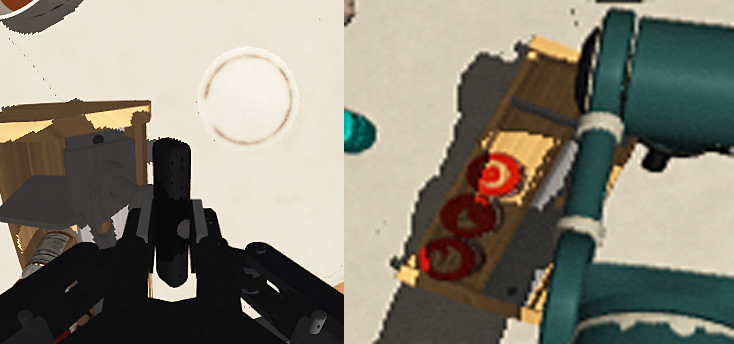

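The stop and plate moved with the pin, and the plate is at about rack y −0.054. I'll nudge slightly to make up the bore slack, then push in along the axis.

{"op": "step_arm", "data": {"motion": [[1,0.1,0,0,0],[1,0.1,0,0,0],[1,0.04,-0.25,0.3,0],[1,0.04,-0.5,0.6,0],[1,0.04,-0.7,0.84,0],[1,0.04,-0.9,1.07,0],[1,0.04,-1.1,1.31,0],[1,0.04,-1.1,1.31,0]]}}

```text
time: 6.95
tool_pos: [0.5598, -0.029, 0.1038]
tcp_rot: [-3.077, 0.626, -0.004]
wrist_force: [0.3, 4.2, 4.7]
width: 0.207
grip_force: 103.9
```

```bash
python3 -c "
from h import *
st()"
```

```text
6.95 tcp [ 0.5598 -0.029   0.1038] rack [-0.0881 -0.0799  0.1038] rot [-3.0769  0.6257 -0.0038] F [0.3 4.2 4.7] w 0.207 grip 103.9
```

{"op": "step_arm", "data": {"motion": [[1,0,-0.25,0.3,0],[1,0,-0.5,0.6,0],[1,0,-0.7,0.85,0],[1,0,-0.85,1.05,0],[1,0,-1.0,1.25,0],[1,0,-1.0,1.35,0],[1,0,-1.0,1.35,0]]}}

```text
time: 7.65
tool_pos: [0.5641, -0.0218, 0.0932]
tcp_rot: [3.077, -0.624, 0.005]
wrist_force: [-8.1, -1.4, 22.6]
width: 0.205
grip_force: 109.9
```

```bash
python3 -c "
from h import *
st()"
```

```text
7.65 tcp [ 0.5641 -0.0218  0.0932] rack [-0.0799 -0.081   0.0932] rot [ 3.0773 -0.624   0.0052] F [-8.1 -1.4 22.6] w 0.205 grip 109.9
```

{"op": "step_arm", "data": {"motion": [[1,0,-0.1,0.2,0],[1,0,-0.1,0.2,0],[4.5,0,0,0,0],[4.5,0,0,-0.2,0],[4.5,0,0,-0.2,0],[4.5,0,0,-5,0],[4.5,0,0,-10,0],[4.5,0,0,-12,0],[4.5,0,0,-12,0],[4.5,0,0,-12,0]]}}

```text
time: 8.65
tool_pos: [0.5622, -0.0206, 0.208]
tcp_rot: [3.078, -0.626, -0.001]
wrist_force: [-0.1, -0.7, -0.3]
width: 0.524
grip_force: 0.0
```

```bash
python3 - <<'E'
from h import *
st()
s,im,d,K,W=wcam()
np.savez("w5.npz",im=im,d=d,W=W)
cv2.imwrite("pics/w5.png",im[...,::-1])
P=torack(wpts(d,K,W))
m=(im.max(-1)<55)&(P[...,2]>.08)&(P[...,2]<.14)&(abs(P[...,0]+.081)<.03)&(P[...,1]<-.04)&(P[...,1]>-.14)&(d>0)
q=P[m]; print("T",len(q),np.percentile(q,[2,50,98],axis=0).round(4))
print("pred T",wproj(toworld(-.081,-.079,.097),K,W))
E
```

```text
8.65 tcp [ 0.5622 -0.0206  0.208 ] rack [-0.0795 -0.0789  0.208 ] rot [ 3.0783e+00 -6.2550e-01 -1.0000e-03] F [-0.1 -0.7 -0.3] w 0.524 grip 0.0
T 2031 [[-0.0916 -0.1213  0.0822]
 [-0.0799 -0.0843  0.1019]
 [-0.0564 -0.0423  0.1069]]
pred T [263.32509951 189.4734201 ]
```

View pics/w5.png

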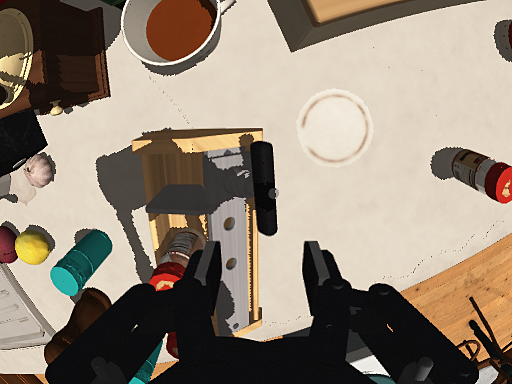

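T-bar at (263,188), plate at (175,198): the stop has moved and the pin is within ~1 mm of its original seated depth. I'll press from above with closed fingers to make sure it's fully home.

{"op": "step_arm", "data": {"motion": [[0,0,0.2,5,0],[0,0,0.2,8,0],[0,0,0.2,9.3,0],[0,0,0.2,9.9,0],[0,0,0.2,10.2,0],[0,0,0.2,10.5,0],[0,0,0.2,10.5,0]], "force": 40}}

```text
time: 9.4
tool_pos: [0.5616, -0.024, 0.1071]
tcp_rot: [3.076, -0.624, -0.001]
wrist_force: [-10.2, -4.6, 16.8]
width: -0.0
grip_force: 9.6
```

{"op": "step_arm", "data": {"motion": [[0,0,0,0.1,0],[0,0,0,0,0],[0,0,0,-5,0],[2,0,0,-10,0],[6,0,0,-13,0],[7,0,0,-13,0]]}}

```text
time: 10.0
tool_pos: [0.5661, -0.0228, 0.2414]
tcp_rot: [-3.077, 0.626, -0.02]
wrist_force: [0.7, 0.4, 1.1]
width: 0.509
grip_force: 0.0
```

```bash
python3 - <<'E'
from h import *
s=st()
z=np.load("top0.npz"); im=z["im"]; d=z["d"]; K,o,M,_=cam("top"); P=pts(d,K,o,M)
hsv=cv2.cvtColor(im,cv2.COLOR_RGB2HSV)
red=(((hsv[...,0]<6)|(hsv[...,0]>174))&(hsv[...,1]>150)&(hsv[...,2]>90)&(P[...,2]>.1)).astype(np.uint8)
red[:,:340]=0;red[:200]=0;red[240:]=0
q=P[red>0]; print(len(q),(q.min(0)+q.max(0))/2,np.ptp(q,axis=0)); (u,v),r=cv2.minEnclosingCircle(np.argwhere(red)[:,::-1].astype(np.float32)); J=onplane(u,v,.106,K,o,M); print("jar",J)
D=J[:2]-s["tool_pos"][:2]; print("dx",-D@ry*100,"dy",-D@rx*100)
s,im,d,K,W=wcam(); P=torack(wpts(d,K,W))
m=(im.max(-1)<55)&(P[...,2]>.08)&(P[...,2]<.14)&(abs(P[...,0]+.081)<.03)&(P[...,1]<-.04)&(P[...,1]>-.14)&(d>0)
q=P[m]; print("T",len(q),np.percentile(q,[2,50,98],axis=0).round(4))
w=P.reshape(-1,3); 
m=(abs(P[...,2]-.092)<.01)&(P[...,0]>-.005)&(P[...,0]<.045)&(P[...,1]<-.03)&(P[...,1]>-.1); print("plate",np.percentile(P[m],[2,50,98],axis=0).round(4))
E
```

```text
10.0 tcp [ 0.5661 -0.0228  0.2414] rack [-0.08   -0.0833  0.2414] rot [-3.0771  0.6256 -0.0203] F [0.7 0.4 1.1] w 0.509 grip 0.0
152 [ 0.46271991 -0.27992246  0.10746991] [0.04014701 0.04299176 0.01174916]
jar [ 0.46240156 -0.28019252  0.106     ]
dx 0.5242320375336551 dy 27.745475750153215
T 1674 [[-0.093  -0.1239  0.0823]
 [-0.0806 -0.0855  0.1017]
 [-0.0554 -0.0425  0.1058]]
plate [[-0.0042 -0.06    0.0825]
 [ 0.0147 -0.0591  0.0917]
 [ 0.0355 -0.0546  0.0951]]
```

{"op": "step_arm", "data": {"motion": [[7,0.2,27.7,-1,0],[7,0.2,27.7,-1,0],[7,0.2,27.7,-1,0],[7,0.2,27.7,-1,0],[7,0.2,27.7,-1,0],[7,0.2,27.7,-1,0],[7,0.2,27.7,-1,0],[7,0.2,27.7,-1,0],[7,0.2,27.7,-1,0],[7,0.2,27.7,-1,0]]}}

```text
time: 11.05
tool_pos: [0.4558, -0.2769, 0.2431]
tcp_rot: [-3.078, 0.623, 0.001]
wrist_force: [0.8, 1.0, 0.3]
width: 0.82
grip_force: 0.0
```

```bash
python3 - <<'E'
from h import *
s=st()
s,im,d,K,W=wcam(); P=wpts(d,K,W)
hsv=cv2.cvtColor(im,cv2.COLOR_RGB2HSV)
m=((hsv[...,0]<6)|(hsv[...,0]>174))&(hsv[...,1]>130)&(hsv[...,2]>60)&(P[...,2]>.1)&(P[...,2]<.115)&(np.linalg.norm(P[...,:2]-[.4624,-.28],axis=-1)<.06)
q=torack(P[m]); t=torack(s["tool_pos"]); print(len(q)); c=(np.percentile(q,.5,axis=0)+np.percentile(q,99.5,axis=0))/2
print("cap rack",c,np.ptp(q,axis=0),"move dx",-(c-t)[1]*100,"dy",-(c-t)[0]*100)
cv2.imwrite("pics/w6.png",im[...,::-1])
E
```

```text
11.05 tcp [ 0.4558 -0.2769  0.2431] rack [-0.357  -0.0812  0.2431] rot [-3.0784e+00  6.2310e-01  1.4000e-03] F [0.8 1.  0.3] w 0.82 grip 0.0
1121
cap rack [-0.35846343 -0.08980899  0.1045463 ] [0.04323958 0.04297896 0.00734451] move dx 0.8650885826655463 dy 0.14313263072011084
```

View pics/w6.png

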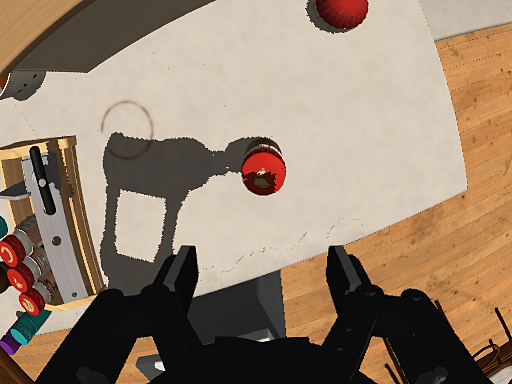

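Cap at (263,173), close to the predicted spot. I'll centre on it, descend and grip.

{"op": "step_arm", "data": {"motion": [[8,0.85,0.1,4,0],[8,0.85,0.1,8,0],[8,0.85,0.1,12,0],[8,0.85,0.1,14.5,0],[8,0.85,0.1,16.2,0],[8,0.85,0.1,16.2,0],[4,0.85,0.1,16.2,0],[4,0.85,0.1,16.2,0],[4,0.85,0.1,16.2,0],[4,0.85,0.1,16.2,0],[4,0.85,0.1,16.2,0]], "force": 30}}

```text
time: 12.2
tool_pos: [0.4643, -0.2832, 0.0837]
tcp_rot: [3.078, -0.626, 0.005]
wrist_force: [0.1, 1.7, 6.1]
width: 0.508
grip_force: 31.0
```

```bash
python3 -c "
from h import *
st()"
```

```text
12.2 tcp [ 0.4643 -0.2832  0.0837] rack [-0.3595 -0.0915  0.0837] rot [ 3.0776 -0.6261  0.0054] F [0.1 1.7 6.1] w 0.508 grip 31.0
```

{"op": "step_arm", "data": {"motion": [[4,0,0,-3,0],[4,0,0,-7,0],[4,0,0,-11,0],[4,0,0,-14,0],[4,0,-2,-15,0],[4,-0.5,-5,-15,0],[4,-1,-9,-15,0],[4,-2,-13,-15,0],[4,-3,-17,-15,0],[4,-4,-21,-15,0],[4,-5,-25,-15,0],[4,-6,-29,-15,0],[4,-6.3,-33,-15,0],[4,-6.3,-36,-15,0],[4,-6.3,-37.2,-15,0],[4,-6.3,-37.6,-15,0],[4,-6.3,-37.6,-15,0],[4,-6.3,-37.6,-15,0]]}}

```text
time: 14.0
tool_pos: [0.5513, 0.087, 0.2315]
tcp_rot: [3.078, -0.627, -0.001]
wrist_force: [-0.3, -0.3, -0.9]
width: 0.509
grip_force: 31.0
```

```bash
python3 - <<'E'
from h import *
st()
s,im,d,K,W=wcam(); P=torack(wpts(d,K,W)); np.savez("w7.npz",im=im,d=d,W=W)
hsv=cv2.cvtColor(im,cv2.COLOR_RGB2HSV)
t=torack(s["tool_pos"])
m=((hsv[...,0]<6)|(hsv[...,0]>174))&(hsv[...,1]>130)&(hsv[...,2]>40)
n,l,stt,_=cv2.connectedComponentsWithStats(m.astype(np.uint8))
for i in range(1,n):
    if stt[i,4]>100: q=P[l==i]; print(stt[i],np.percentile(q,[2,50,98],axis=0).round(4).tolist())
mm=(abs(P[...,2]-.092)<.008)&(P[...,0]>-.005)&(P[...,0]<.045)&(P[...,1]<-.03)&(P[...,1]>-.1); print("plate",mm.sum(),np.percentile(P[mm],[2,50,98],axis=0).round(4))
im2,d2=bot.read_camera("top"); np.savez("t7.npz",im=im2,d=d2)
a=np.hstack([im[:,60:450],cv2.resize(im2[140:260,190:300],(352,384),interpolation=cv2.INTER_CUBIC)])
cv2.imwrite("pics/w7.png",a[...,::-1])
E
```

```text
14.0 tcp [0.5513 0.087  0.2315] rack [ 0.0153 -0.0267  0.2315] rot [ 3.0775e+00 -6.2750e-01 -8.0000e-04] F [-0.3 -0.3 -0.9] w 0.509 grip 31.0
[  6   0  34   9 164] [[0.29, -0.2691, 0.034], [0.3215, -0.2655, 0.0588], [0.326, -0.2477, 0.0981]]
[248 191  27   9 106] [[0.008, -0.0463, 0.1812], [0.0151, -0.0457, 0.187], [0.0232, -0.0445, 0.1949]]
[  24  193   33   41 1003] [[0.3319, 0.0113, 0.0235], [0.3486, 0.0351, 0.0448], [0.3742, 0.0653, 0.0645]]
[ 218  222   88  101 6014] [[-0.0044, -0.0455, 0.1152], [0.0143, -0.0319, 0.253], [0.0349, 0.1284, 0.2545]]
plate 303 [[-0.0041 -0.0604  0.0861]
 [ 0.0158 -0.0583  0.0922]
 [ 0.0364 -0.0554  0.0947]]
```

View pics/w7.png

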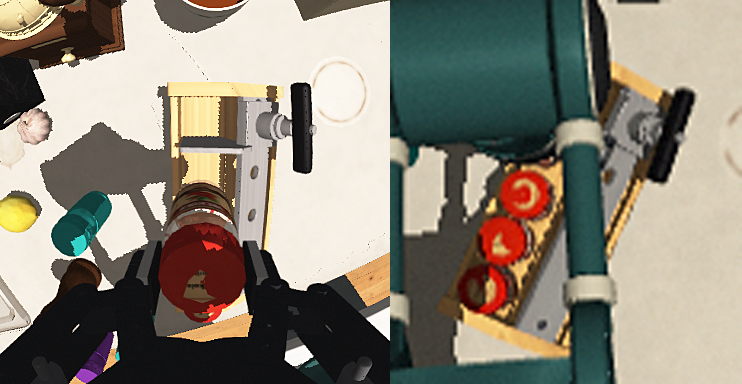

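The held jar (cap at about (202,270)) is over the gap between the plate at (215,145) and jar_3. It needs about 3 mm more toward the plate, then I lower it.

{"op": "step_arm", "data": {"motion": [[4,0.3,-0.05,1,0],[4,0.3,-0.05,3,0],[4,0.3,-0.05,5,0],[4,0.3,-0.05,6.5,0],[4,0.3,-0.05,8,0],[4,0.3,-0.05,8.5,0],[4,0.3,-0.05,8.5,0]]}}

```text
time: 14.8
tool_pos: [0.554, 0.0874, 0.1455]
tcp_rot: [3.078, -0.626, -0.003]
wrist_force: [0.7, -0.3, -0.5]
width: 0.51
grip_force: 31.0
```

```bash
python3 - <<'E'
from h import *
st()
E
```

```text
14.8 tcp [0.554  0.0874 0.1455] rack [ 0.0167 -0.029   0.1455] rot [ 3.0779e+00 -6.2600e-01 -3.0000e-03] F [ 0.7 -0.3 -0.5] w 0.51 grip 31.0
```

{"op": "step_arm", "data": {"motion": [[4,0.05,0.05,1,0],[4,0.05,0.05,2,0],[4,0.05,0.05,3,0],[4,0.05,0.05,4,0],[4,0.05,0.05,4.6,0],[4,0.05,0.05,5.0,0],[4,0.05,0.05,5.0,0]]}}

```text
time: 15.5
tool_pos: [0.5544, 0.0868, 0.0959]
tcp_rot: [3.078, -0.626, -0.002]
wrist_force: [0.1, -0.0, -1.4]
width: 0.504
grip_force: 31.0
```

```bash
python3 - <<'E'
from h import *
st()
E
```

```text
15.5 tcp [0.5544 0.0868 0.0959] rack [ 0.0163 -0.0296  0.0959] rot [ 3.0782e+00 -6.2580e-01 -2.0000e-03] F [ 0.1 -0.  -1.4] w 0.504 grip 31.0
```

{"op": "step_arm", "data": {"motion": [[4,0,0,0.1,0],[4,0,0,0.2,0],[4,0,0,0.3,0],[4,0,0,0.3,0]]}}

```text
time: 15.9
tool_pos: [0.555, 0.0869, 0.0938]
tcp_rot: [-3.078, 0.626, -0.0]
wrist_force: [-1.0, 0.5, -1.0]
width: 0.511
grip_force: 31.0
```

{"op": "step_arm", "data": {"motion": [[4,0,0,0.1,0],[4,0,0,0.2,0],[4,0,0,0.2,0]]}}

```text
time: 16.2
tool_pos: [0.5559, 0.0868, 0.0937]
tcp_rot: [-3.079, 0.626, -0.003]
wrist_force: [-1.8, -1.5, 8.7]
width: 0.508
grip_force: 31.8
```

{"op": "step_arm", "data": {"motion": [[4,0,0,-0.1,0],[4,0,0,-0.15,0],[4.8,0,0,-0.15,0],[5.5,0,0,-0.15,0],[6.5,0,0,-0.15,0],[6.5,0,0,-0.15,0],[6.5,0,0,-3,0],[6.5,0,0,-7,0],[6.5,0,0,-11,0],[6.5,0,15,-15,0],[6.5,0,20,-15,0],[6.5,0,25,-15,0],[6.5,0,25,-15,0],[6.5,0,25,-15,0],[6.5,0,25,-15,0],[6.5,0,25,-15,0]]}}

```text
time: 17.8
tool_pos: [0.457, -0.1444, 0.2419]
tcp_rot: [-3.077, 0.631, -0.001]
wrist_force: [0.3, -0.1, 0.0]
width: 0.763
grip_force: 0.0
```

```bash
python3 - <<'E'
from h import *
st()
s,im,d,K,W=wcam()
t,dt=bot.read_camera("top"); sc,_=bot.read_camera("scene")
K2,o,M,_=cam("top"); P=torack(pts(dt,K2,o,M)); z=np.load("top0.npz"); P0=torack(pts(z["d"],K2,o,M))
for n,A,i in(("before",P0,z["im"]),("now",P,t)):
    hsv=cv2.cvtColor(i,cv2.COLOR_RGB2HSV)
    m=((hsv[...,0]<6)|(hsv[...,0]>174))&(hsv[...,1]>130)&(A[...,0]>-.02)&(A[...,0]<.05)&(A[...,2]>.105)&(A[...,2]<.14)
    for lo,hi in((-.055,-.001),(0,.046),(.046,.093),(.093,.14)):
        q=A[m&(A[...,1]>lo)&(A[...,1]<hi)]
        if len(q)>20: print(n,(lo,hi),len(q),q.mean(0).round(4),np.percentile(q[:,2],[5,95]).round(4))
a=np.hstack([cv2.resize(t[100:280,120:320],(420,378)),cv2.resize(sc[150:270,150:290],(378,378),interpolation=cv2.INTER_CUBIC)])
cv2.imwrite("pics/w8.png",a[...,::-1])
E
```

```text
17.8 tcp [ 0.457  -0.1444  0.2419] rack [-0.2346 -0.0304  0.2419] rot [-3.0771e+00  6.3140e-01 -1.2000e-03] F [ 0.3 -0.1  0. ] w 0.763 grip 0.0
before (0, 0.046) 140 [0.0159 0.023  0.1167] [0.1121 0.1203]
before (0.046, 0.093) 159 [0.0167 0.0683 0.1172] [0.1123 0.1205]
before (0.093, 0.14) 126 [0.014  0.1148 0.1168] [0.1125 0.1208]
now (-0.055, -0.001) 155 [ 0.0171 -0.0275  0.1168] [0.1109 0.1203]
now (0, 0.046) 134 [0.0155 0.0236 0.1167] [0.1112 0.1202]
now (0.046, 0.093) 159 [0.0168 0.0683 0.117 ] [0.113  0.1204]
now (0.093, 0.14) 127 [0.0139 0.1145 0.1168] [0.1106 0.1208]
```

View pics/w8.png

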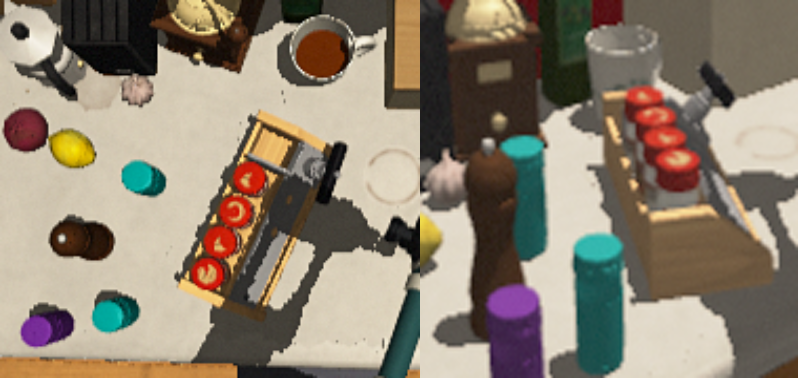

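The new jar's cap is at (249,178), at the same height as the other three, which haven't moved. The pin is seated at the new hole and the bystanders are undisturbed.

```bash
python3 -c "
from workcell import bot
print(bot.finish_job())"
```

```text
the job is handed in; nothing more can be done
None
```

The job is handed in at about 18 s: the end stop is pinned at the next hole with the pin pressed home, the loose jar stands upright beside the other three, and the last camera check showed those three jars unmoved and nothing else visibly disturbed.

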